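Reset the finishing machine through its hidden reset hole and clip the key away

ROBOT

A 6-joint arm with a two-finger parallel gripper is mounted at the origin on the work surface. World frame = base frame: x ahead of the robot, y to its left, z up, the work surface at z = 0. Lengths are in m, angles in rad, forces in N, time in s.
With the tool pointing down it reaches from about 0.275 to 0.725 m from the base axis. Payload 15.9 kg.
Tool frame: the origin (TCP) lies between the finger pads; the fingertips stand 22 mm ahead of it and the grasp point (between the pads) lies 3 mm ahead of it; z points along the fingers, y is the line along which they close (so a half turn about z gives the same grasp; the last joint's range is limited). The gripper opens to 85 mm and grips with 20 to 120 N. Pads are 22 mm wide; open, the fingers measure 114 mm over their backs; the gripper's body (76 mm by 85 mm) begins 54 mm behind the grasp point. The pads swing forward as they close: fully open they stand 13 mm farther back than shut.
Start: joints at [-1.126, 0.213, -0.034, 1.323, 0, 1.571], TCP at [0.215, -0.451, 0.253] pointing down, gripper open.
Joint ranges: [-2.98, 2.98], [-0.74, 1.72], [-1.14, 1.35], [-2.1, 2.04], [-1.57, 1.44], [-3.14, 3.14]. Speed limits (rad/s): [1.89, 1.89, 2.39, 2.57, 3.14, 3.14].

INTERFACE

Orientations are given as a unit quaternion [w, x, y, z].
In Python, from workcell import robot, viewer gives the robot as it stands.
- The arm moves only by the shell command python3 -m inch 'ROWS'. ROWS is a JSON object of lists of equal length, an entry for each row: "translation": the shift along the tool's x, y, z in cm, a list of three; "turn": the turn about the tool's z in rad; "jaw": the finger opening in cm, from 0 to 8.54. In form: {"translation": [[x, y, z], ...], "turn": [turn, ...], "jaw": [jaw, ...]}. A call has 1 to 10 rows; each row shifts and turns the commanded pose from where the row before left it, along the tool's axes as they then stand; what a row does not reach is not made up. A row lasts 1/12 s, in which the tool goes at most 41.7 mm and 7.16 degrees, less where a joint would pass 70% of its speed; a pose out of reach is approached as far as the arm can. A call is refused whole if a number of a shift passes 4.17 or a number of a turn 0.125, either way. A call with a gripper value outside its range is refused whole. The fingers move at their own pace and stop on an object; the grip force is fixed at half the most. Time passes only in rows, so rows that do not move let the fingers close. It gives the time, the measured TCP pose, the force, the opening and the grip force at its end, in the units of the state.
- robot.read_state(): the state, without advancing time (a new reading comes with each control period).
- viewer.grab_frame(name): name is "scene" or "top" or "wrist"; returns the picture (400x640x3 uint8, red, green, blue); there is no depth.
- viewer.get_calibration(name): a dict with "fx", "fy", "cx", "cy" (pixels), "T" (4x4, takes a point from camera to world coordinates); the wrist camera has in their place "mount" (4x4, takes a point from camera to tool coordinates, whose origin is the TCP and whose axes are the flange's). Camera axes: x right, y up, looking along -z (the intrinsics and any distortion apply to the point x, -y, -z); pixel columns grow to the right and rows downward; lengths in m; the calibration is good to about 2 mm. A picture is of the moment at which its call begins: read the wrist's pose just before it. get_calibration takes no time and is no camera call.
- robot.close_job(): hands the job in; it is judged then, once.
The state is a dict: "time_s": time; "joint_pos": joint angles; "qvel": joint speeds; "effort": joint torques, N m; "ee_pos": TCP position; "eef_rot": TCP orientation; "ft_force": force on the tool from outside, world axes, zero at the start; "ft_torque": the same for the moment, N m; "finger_gap": finger opening in m; "grasp_force": force on a finger pad.
Only numpy, scipy, OpenCV 4.12 (cv2) and the standard library are available. Lean on these libraries where they do the work, as an engineer would, in place of code of your own. Each camera call takes 0.05 s, during which the arm holds its last target. There are 200 camera calls.

TASK

The shoe finishing machine has tripped: take the orange reset key from the wooden tool block, slide its tip along the steel strip in the green unit's groove until it drops at the hidden hole, and push the plunger there all the way down with it. Then put the key away by pressing its blade edge fully home between the sprung steel jaws of the blue clip, and leave it standing there upright and released. Leave the bottle, the shoe last and the grey tack tub where they stand.

Things in the scene. Friction and masses are not known exactly. Their poses are not given: they have to be found in the camera images.
- key: Reset key, 134 mm tall, about 0.18 kg, upright in the tool block at the start. Origin at the tip of its nose, z up the key. Round steel nose, 8 mm across, domed end (z 0 to 32 mm); flat steel blade 6 mm thick in x, 40 mm wide in y (z 32 to 74), lower edge square to the nose; orange handle plate 14 mm thick in x, 56 mm wide in y (z 74 to 134). Grip it across x from above.
- key_tip (a point): The tip of the key's nose, same as the key's origin.
- tool_block: Light wooden block fixed to the bench, 64 (x) by 100 (y) by 62 mm high; origin at the centre of its underside, z up. The key stands in a slot along y at its centre, x and y axes as the block's: the blade's lower edge rests 40 mm above the bench, the tip 8 mm above it. It lifts straight out; 60 mm of lift clears the block.
- reset_unit: Dark green unit fixed to the bench, 130 (x) by 270 (y) by 66 mm high; origin at the centre of its underside, z up. In its top a groove runs along y through the centre, 30 mm wide, 120 mm long, 4 mm deep. Its floor is a plain rigid steel strip, 62 mm above the bench. A red lamp stands at the +y end of the top.
- plunger (a joint): Hidden plunger's depth below the strip in m: 0 flush, 0.020 fully down (hard stop). It fills, flush and of the same steel, a 16 mm square hole on the groove's centre line, within 35 mm of its middle, elsewhere each time, too narrow for a finger. No spring: above about 2.5 N it sinks, and it stays where left.
- clip: Blue sprung clip fixed to the bench, 74 (x) by 90 mm (y) on a 100 by 110 mm foot; origin at the centre of its underside, z up. Two steel jaws along y, 1.5 mm apart, sprung shut in x; flared mouth 75 mm above the bench, about 15 mm wide, with an opening in the middle for the nose. Blue walls, 70 mm high, stand round them, 52 mm apart in y. Either way round will do.
- clip_seat (a point): Centre of the clip, 40 mm above the bench: here the middle of the blade's lower edge rests when the key is fully home (tip 8 mm above the bench). Below is a well for the nose, 16 (x) by 20 mm (y). The blade, in line with the clip's y, meets the jaws about 65 mm above the bench and parts them at a push of about 10 to 20 N.
- cleaner: Bystander: bottle with a white cap, 62 mm across and 170 mm high. Origin at the centre of its underside.
- last: Bystander: yellow shoe last, about 235 mm long and 80 mm high. Origin under its middle.
- tack_tub: Bystander: small grey tub, 72 mm across and 45 mm high. Origin at the centre of its underside.
Not all that is in view belongs to the job. There is more than one size of the clip; the job needs the smaller. Of the things shaped like the key, the orange one is meant.

How it is judged:
On the way:
1. the plunger has been pushed all the way down (at least 17 of 20 mm) with the key's tip in the hole (value of joint plunger above 0.017 m and z of key_tip in the frame of reset_unit between 0.035 and 0.05 m and x of key_tip in the frame of reset_unit between -0.009 and 0.009 m and y of key_tip in the frame of reset_unit between -0.045 and 0.045 m), for 0.1 s.
At the end, for the whole second after the job is handed in: The plunger is at least 17 mm down, and the key stands released and still in the clip, its blade between the parted jaws: tip less than 12 mm above the clip's underside and within 7 mm (x) and 9 mm (y) of its centre, upright and in line with the jaws within 0.15 rad (value of joint plunger above 0.017 m and z of key_tip in the frame of clip between 0 and 0.012 m and x of key_tip in the frame of clip between -0.007 and 0.007 m and y of key_tip in the frame of clip between -0.009 and 0.009 m and angle between key's own z axis and vertical below 0.15 rad and angle between the y axis of key and the y axis of clip, either way round below 0.15 rad and linear speed of key below 0.02 m/s); the robot touches nothing.
It fails at once if the cleaner was moved by more than 30 mm or tipped (distance of cleaner from where it was at the start of the episode above 0.03 m or angle between cleaner's own z axis and vertical above 0.5 rad).
It fails at once if the last was moved by more than 30 mm or tipped (distance of last from where it was at the start of the episode above 0.03 m or angle between last's own z axis and vertical above 0.5 rad).
It fails at once if the tack tub was moved by more than 30 mm or tipped (distance of tack_tub from where it was at the start of the episode above 0.03 m or angle between tack_tub's own z axis and vertical above 0.5 rad).
It also fails if it takes over 58 s, if anything falls off the work surface, if the arm or the gripper's body presses on something with over 40 N, if the wrist force passes 120 N, or if a joint passes its speed limit or range.

## Working session

There is one attempt and no reset: what is moved stays moved. The work goes in short steps, Python scripts to look and compute and a shell command to move; the robot and the scene stay as the last step left them, time stands still between calls to the robot, and variables do not carry over. Pictures are saved under pics/ and viewed, at most 10 in all, crops included, and the job is handed in when it is done.

```bash
mkdir -p pics; ls; python3 - <<'E'
from workcell import robot, viewer
import cv2, numpy as np
np.set_printoptions(precision=4,suppress=True)
for n in ("scene","top"):
    cv2.imwrite(f"pics/{n}0.png",viewer.grab_frame(n)[:,:,::-1])
for n in ("scene","top","wrist"): print(n,viewer.get_calibration(n))
print(robot.read_state())
E
```

```text
pics
scene {'fx': 452.2755995563869, 'fy': 452.2755995563869, 'cx': 319.3257537136531, 'cy': 203.71547145932695, 'T': array([[ 0.82  , -0.4598,  0.341 ,  0.9128],
       [ 0.5723,  0.6475, -0.5033, -0.6514],
       [ 0.0106,  0.6078,  0.794 ,  1.094 ],
       [ 0.    ,  0.    ,  0.    ,  1.    ]])}
top {'fx': 369.60243699582287, 'fy': 369.60243699582287, 'cx': 321.45994061684894, 'cy': 201.30013343344788, 'T': array([[-0.0159,  0.9868, -0.1611,  0.2839],
       [-0.9998, -0.018 , -0.0119, -0.0282],
       [-0.0146,  0.1609,  0.9869,  1.0851],
       [ 0.    ,  0.    ,  0.    ,  1.    ]])}
wrist {'fx': 332.21416052257547, 'fy': 332.21416052257547, 'cx': 321.58865362487893, 'cy': 202.3985958177771, 'mount': array([[ 0.0004,  0.9467,  0.3221,  0.0814],
       [ 1.    , -0.0003, -0.0003,  0.0009],
       [-0.0001,  0.3221, -0.9467, -0.12  ],
       [ 0.    ,  0.    ,  0.    ,  1.    ]])}
{'time_s': 0.1, 'joint_pos': array([-1.126 ,  0.2133, -0.035 ,  1.3234, -0.    ,  1.5708]), 'qvel': array([-0.0007, -0.0009,  0.001 ,  0.0012, -0.0012, -0.0012]), 'effort': array([  0.0008, -68.7251,  48.7806,   0.0122,   0.0002,  -0.    ]), 'ee_pos': array([ 0.215 , -0.4511,  0.2529]), 'eef_rot': array([-0.0004,  0.9754,  0.2206, -0.0001]), 'ft_force': array([-0.154 ,  0.0439, -0.4632]), 'ft_torque': array([ 0.0181,  0.0262, -0.0514]), 'grasp_force': 0.0, 'finger_gap': 0.08544285398417616}
```

View pics/scene0.png

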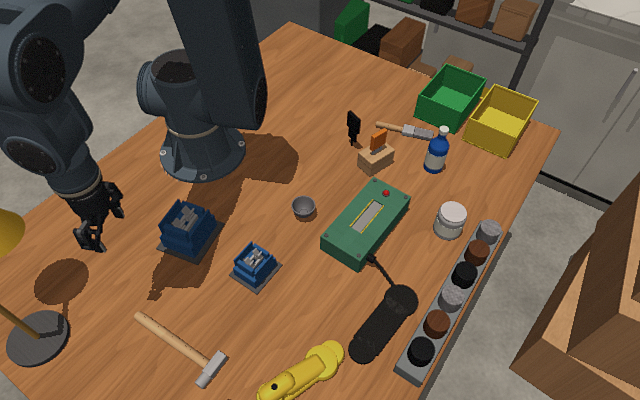

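View pics/top0.png

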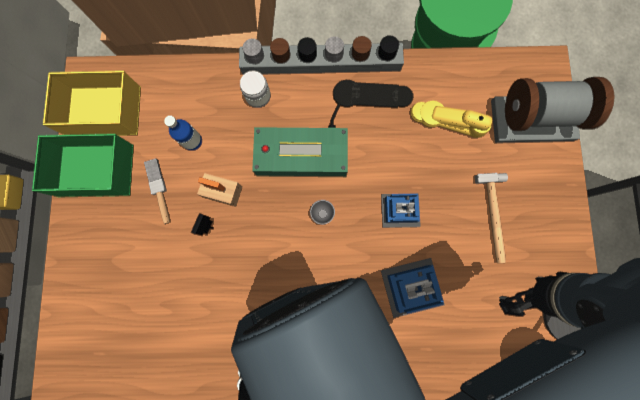

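The scene view shows the tool block with the orange key at about (376,155), the green unit at (366,225), the small clip at (255,265) and the larger clip at (188,228). In the top view the block is at (218,188), the unit at (300,152) and the small clip at (401,209). The tub at (321,212) stands between them. Next I'll enlarge crops to measure from.

```bash
python3 - <<'E'
import cv2, numpy as np
t=cv2.imread("pics/top0.png"); s=cv2.imread("pics/scene0.png")
def crop(im,c0,r0,w=80,h=60,k=5):
    o=cv2.resize(im[r0:r0+h,c0:c0+w],None,fx=k,fy=k,interpolation=cv2.INTER_CUBIC)
    for i in range(0,w,10):
        cv2.line(o,(i*k,0),(i*k,6 if i%20 else 12),(255,255,255),1)
        if i%20==0: cv2.putText(o,str(c0+i),(i*k+2,22),0,.4,(255,255,255),1)
    for j in range(0,h,10):
        cv2.line(o,(0,j*k),(6 if j%20 else 12,j*k),(255,255,255),1)
        if j%20==0: cv2.putText(o,str(r0+j),(14,j*k+5),0,.4,(255,255,255),1)
    return o
a=np.vstack([np.hstack([crop(t,180,160),crop(t,360,180)]),np.hstack([crop(s,340,100),crop(s,215,235)])])
cv2.imwrite("pics/crop1.png",a)
E
```

```text
(no output)
```

View pics/crop1.png

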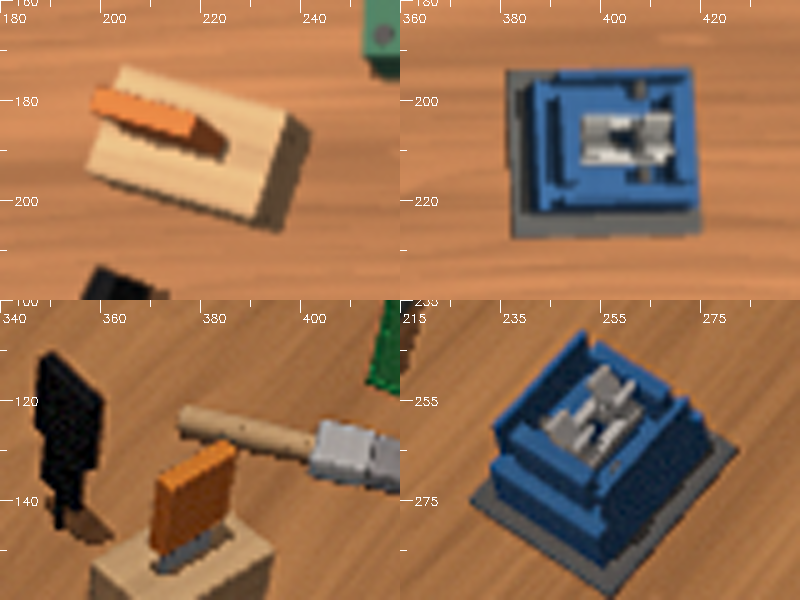

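The crops give these pixels:
- **Top view:** the key's handle top runs from about (198,180) to (219.5,185). The block top corners are (204,173), (237.5,182), (230.5,204) and (197.3,194). The clip foot corners are (381.5,194), (382.5,227.5) and (420.5,227).
- **Scene view:** the key's handle top runs from about (372,136.5) to (386.5,129.5). The clip foot corners are (229,275.5), (258,294.5) and (282.5,265).

```bash
cat > h.py <<'E'
import numpy as np, cv2
from workcell import robot, viewer
from scipy.spatial.transform import Rotation as R
np.set_printoptions(precision=4,suppress=True)
def toolT(s):
    T=np.eye(4); q=np.array(s["eef_rot"]); T[:3,:3]=R.from_quat(q[[1,2,3,0]]).as_matrix(); T[:3,3]=s["ee_pos"]; return T
def ray(name,u,v,tool=None):
    c=viewer.get_calibration(name); T=c["T"] if name!="wrist" else tool@c["mount"]
    d=T[:3,:3]@np.array([(u-c["cx"])/c["fx"],-(v-c["cy"])/c["fy"],-1]); return T[:3,3],d/np.linalg.norm(d)
def atz(r,z): o,d=r; return o+d*(z-o[2])/d[2]
def tri(*rs):
    A=sum(np.eye(3)-np.outer(d,d) for o,d in rs); b=sum((np.eye(3)-np.outer(d,d))@o for o,d in rs); p=np.linalg.solve(A,b)
    return p,[np.linalg.norm(np.cross(p-o,d))*1000 for o,d in rs]
E
python3 - <<'E'
from h import *
t=lambda u,v:ray("top",u,v); s=lambda u,v:ray("scene",u,v)
print("key ends tri",tri(t(198,180),s(386.5,129.5)),tri(t(219.5,185),s(372.2,136.8)))
a,b=atz(t(198,180),.142),atz(t(219.5,185),.142);print("key z=.142",a,b,(a+b)/2,np.linalg.norm(a-b),np.arctan2(*(a-b)[:2]))
P=[atz(t(*p),.062) for p in [(204,173),(237.5,182),(230.5,204),(197.3,194)]];print("block",*P,np.mean(P,0))
P=[atz(t(*p),.006) for p in [(381.5,194),(382.5,227.5),(420.5,227)]];print("clip foot",*P,(P[0]+P[2])/2)
P=[atz(s(*p),.006) for p in [(229,275.5),(258,294.5),(282.5,265)]];print("clip foot sc",*P,(P[0]+P[2])/2)
P=[atz(t(*p),.066) for p in [(255,128.5),(348,128.5),(347,175.5),(254,175.5)]];print("unit",*P,np.mean(P,0))
P=[atz(s(*p),.066) for p in [(374,180),(410.5,200),(361,261),(322,234)]];print("unit sc",*P,np.mean(P,0))
print("tub",atz(t(321,213),.045), "cleaner",atz(t(172,121),.17), atz(t(193,145),0))
E
```

```text
key ends tri (array([0.5035, 0.3104, 0.1332]), [np.float64(1.4357786955741092), np.float64(1.435778695574098)]) (array([0.4873, 0.2506, 0.1405]), [np.float64(1.4188772716060667), np.float64(1.4188772716060132)])
key z=.142 [0.5004 0.3061 0.142 ] [0.4859 0.2491 0.142 ] [0.4932 0.2776 0.142 ] 0.05882090888856005 0.2485225074136606
block [0.5389 0.318  0.062 ] [0.5108 0.2216 0.062 ] [0.4479 0.24   0.062 ] [0.4783 0.3349 0.062 ] [0.494  0.2786 0.062 ]
clip foot [ 0.4787 -0.1933  0.006 ] [ 0.3794 -0.192   0.006 ] [ 0.3789 -0.3026  0.006 ] [ 0.4288 -0.2479  0.006 ]
clip foot sc [ 0.3866 -0.3026  0.006 ] [ 0.4861 -0.3008  0.006 ] [ 0.4844 -0.1939  0.006 ] [ 0.4355 -0.2482  0.006 ]
unit [0.6673 0.1731 0.066 ] [ 0.6615 -0.0958  0.066 ] [ 0.5227 -0.0892  0.066 ] [0.5278 0.1741 0.066 ] [0.5949 0.0405 0.066 ]
unit sc [0.5535 0.1679 0.066 ] [0.6784 0.1637 0.066 ] [ 0.668  -0.0914  0.066 ] [ 0.5368 -0.0808  0.066 ] [0.6092 0.0398 0.066 ]
tub [ 0.4201 -0.0138  0.045 ] cleaner [0.6534 0.3706 0.17  ] [0.6432 0.376  0.    ]
```

Both views agree to a few mm. The key is near (0.494, 0.278), turned about -0.28, the clip is near (0.432, -0.248) and the unit near (0.60, 0.04). I'll hover over the clip first and measure it with the wrist camera.

```bash
cat >> h.py <<'E'
def delta(x,y,z,psi):
    s=robot.read_state(); T=toolT(s); d=T[:3,:3].T@(np.array([x,y,z])-T[:3,3])*100
    p=np.arctan2(T[1,0],T[0,0]); a=(p-psi+np.pi)%(2*np.pi)-np.pi
    print("t %.2f shift cm"%s["time_s"],d,"turn %.4f"%a,"tilt",T[:3,2],"F",s["ft_force"],"tcp",s["ee_pos"],"psi %.4f"%p)
def shot(n,name="wrist"):
    s=robot.read_state(); im=viewer.grab_frame(name)[:,:,::-1]; cv2.imwrite(f"pics/{n}.png",im); np.save(f"pics/{n}.npy",toolT(s)); return im
E
python3 -m inch '{"translation":[[3.54,-1.12,0],[3.54,-1.12,0],[3.54,-1.12,0],[3.54,-1.12,0],[3.54,-1.12,0],[3.54,-1.12,0],[3.54,-1.12,0],[3.54,-1.12,0]],"turn":[0,0,0,0,0,0,0,0],"jaw":[8.5,8.5,8.5,8.5,8.5,8.5,8.5,8.5]}'
python3 -m inch '{"translation":[[0,0,0],[0,0,0],[0,0,0],[0,0,0],[0,0,0],[0,0,0],[0,0,0],[0,0,0],[0,0,0],[0,0,0]],"turn":[-0.1126,-0.1126,-0.1126,-0.1126,-0.1126,-0.1126,-0.1126,-0.1126,-0.1126,-0.1126],"jaw":[8.5,8.5,8.5,8.5,8.5,8.5,8.5,8.5,8.5,8.5]}'
python3 -c "
from h import *
delta(.432,-.248,.253,np.pi/2); shot('clipw')"
```

```text
time_s: 0.77
ee_pos: [0.4332, -0.2469, 0.2532]
eef_rot: [-0.0, 0.975, 0.221, -0.0]
ft_force: [0.5, -0.6, 0.4]
finger_gap: 0.085
grasp_force: 0.0
time_s: 1.6
ee_pos: [0.4321, -0.2485, 0.253]
eef_rot: [-0.0, 0.705, 0.709, -0.0]
ft_force: [-0.2, 0.7, -0.3]
finger_gap: 0.085
grasp_force: 0.0
t 1.60 shift cm [ 0.0506 -0.0073  0.0024] turn 0.0056 tilt [-0.0005  0.0003 -1.    ] F [-0.239   0.6922 -0.3008] tcp [ 0.4321 -0.2485  0.253 ] psi 1.5764
```

View pics/clipw.png

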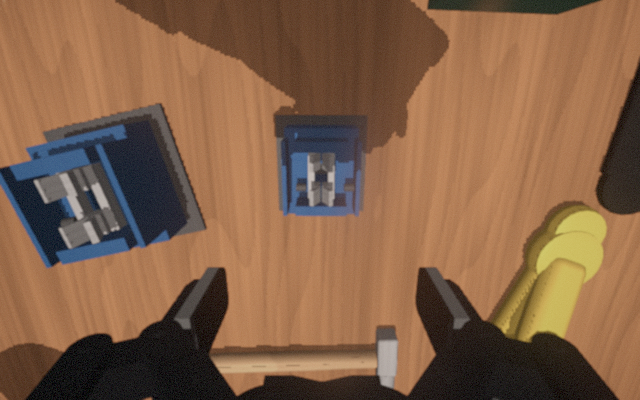

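The wrist view shows the small clip, jaws centred at about (321,180) and its y axis along the image columns. The larger, turned clip is at (95,195). I'll go lower and take two views shifted in x.

```bash
python3 -m inch '{"translation":[[0,-1,2.3],[0,-1,2.3],[0,-1,2.4],[0,0,0],[0,0,0]],"turn":[0,0.0056,0,0,0],"jaw":[8.5,8.5,8.5,8.5,8.5]}'
python3 -c "
from h import *
shot('ca')"
python3 -m inch '{"translation":[[0,3,0],[0,3,0],[0,0,0],[0,0,0]],"turn":[0,0,0,0],"jaw":[8.5,8.5,8.5,8.5]}'
cat >> h.py <<'E'
def crop(im,c0,r0,w=100,h=150,k=4):
    o=cv2.resize(im[r0:r0+h,c0:c0+w],None,fx=k,fy=k,interpolation=cv2.INTER_CUBIC)
    for i in range(0,w,10):
        cv2.line(o,(i*k,0),(i*k,6 if i%20 else 12),(255,255,255),1)
        if i%20==0: cv2.putText(o,str(c0+i),(i*k+2,22),0,.4,(255,255,255),1)
    for j in range(0,h,10):
        cv2.line(o,(0,j*k),(6 if j%20 else 12,j*k),(255,255,255),1)
        if j%20==0: cv2.putText(o,str(r0+j),(14,j*k+5),0,.4,(255,255,255),1)
    return o
E
python3 -c "
from h import *
b=shot('cb'); a=cv2.imread('pics/ca.png')
cv2.imwrite('pics/cab.png',np.hstack([crop(a,315,120),crop(b,230,120)]))
print(np.load('pics/ca.npy'),np.load('pics/cb.npy'))"
```

```text
time_s: 2.07
ee_pos: [0.4016, -0.2482, 0.1832]
eef_rot: [-0.001, 0.71, 0.704, -0.0]
ft_force: [0.2, -0.7, 0.2]
finger_gap: 0.0847
grasp_force: 0.0
time_s: 2.45
ee_pos: [0.4644, -0.2491, 0.1844]
eef_rot: [0.001, 0.709, 0.705, 0.0]
ft_force: [-0.4, -0.6, -0.9]
finger_gap: 0.0852
grasp_force: 0.0
[[ 0.0078  1.     -0.0015  0.4016]
 [ 1.     -0.0078  0.001  -0.2482]
 [ 0.001  -0.0015 -1.      0.1832]
 [ 0.      0.      0.      1.    ]] [[ 0.005   1.      0.0016  0.4644]
 [ 1.     -0.005  -0.0008 -0.2491]
 [-0.0008  0.0016 -1.      0.1844]
 [ 0.      0.      0.      1.    ]]
```

View pics/cab.png

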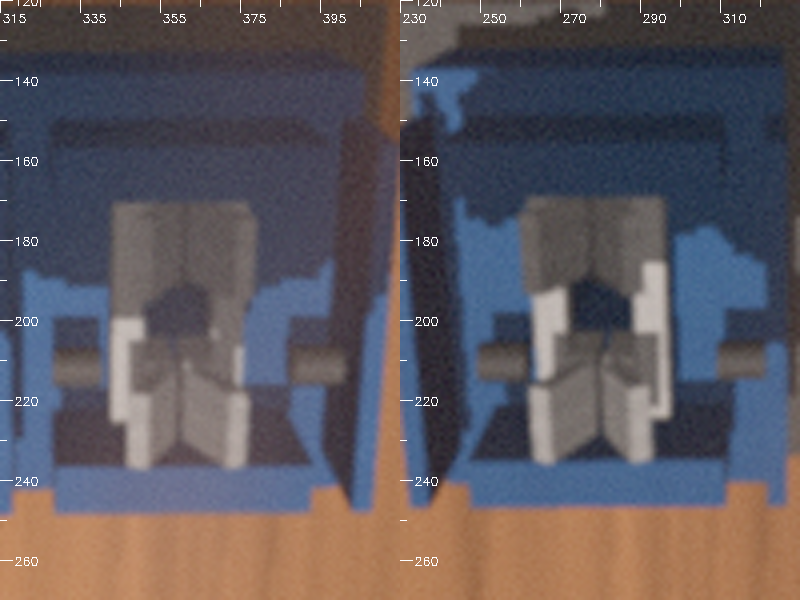

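In these two views the jaws' far end is at row 170 (columns 342–377 in the left view, 261–296 in the right). The near end is at row 236 (346.5–376.5 and 263–294), with seams at columns 360 and 279.

```bash
python3 -c "
from h import *
A=np.load('pics/ca.npy');B=np.load('pics/cb.npy')
a=lambda u,v:ray('wrist',u,v,A); b=lambda u,v:ray('wrist',u,v,B)
for p,q in [((342.5,170.5),(261,169)),((377,170.5),(296,169)),((346.5,237),(263,235.5)),((376.5,237),(294,235.5)),((328,248),(247,246.5)),((391.5,248),(311,246.5))]:
  print(tri(a(*p),b(*q)), atz(a(*p),.075),atz(b(*q),.075))
print('seam',atz(a(360.5,176),.065),atz(b(277.5,176),.065),atz(a(359.5,230),.065),atz(b(280.5,230),.065))
"
python3 -c "
from h import *
delta(.60,0.00,.25,np.pi/2)"
```

```text
(array([ 0.4168, -0.226 ,  0.0524]), [np.float64(0.0945827842721447), np.float64(0.09458278427225475)]) [ 0.4154 -0.2208  0.075 ] [ 0.421  -0.2207  0.075 ]
(array([ 0.4438, -0.2266,  0.0505]), [np.float64(0.12412814477912067), np.float64(0.12412814477915846)]) [ 0.4397 -0.2209  0.075 ] [ 0.4457 -0.2208  0.075 ]
(array([ 0.4191, -0.2722,  0.0744]), [np.float64(0.0033827683639240935), np.float64(0.0033827683639265907)]) [ 0.4191 -0.2719  0.075 ] [ 0.4193 -0.272   0.075 ]
(array([ 0.4423, -0.2738,  0.0712]), [np.float64(0.015525044378505133), np.float64(0.015525044378448316)]) [ 0.4416 -0.2721  0.075 ] [ 0.4427 -0.2721  0.075 ]
(array([ 0.4052, -0.2835,  0.07  ]), [np.float64(0.017452837633899505), np.float64(0.01745283763392474)]) [ 0.4052 -0.281   0.075 ] [ 0.4065 -0.2811  0.075 ]
(array([ 0.4551, -0.2849,  0.0678]), [np.float64(0.013120308432376883), np.float64(0.013120308432427927)]) [ 0.4535 -0.2813  0.075 ] [ 0.4554 -0.2813  0.075 ]
seam [ 0.4294 -0.2274  0.065 ] [ 0.431  -0.2283  0.065 ] [ 0.4299 -0.2706  0.065 ] [ 0.4313 -0.2719  0.065 ]
t 2.50 shift cm [24.9735 13.5436 -6.5712] turn -0.0054 tilt [ 0.001  -0.0007 -1.    ] F [-0.0125  0.251   0.8025] tcp [ 0.4633 -0.249   0.1843] psi 1.5654
```

The clip seat comes out at about (0.4306, -0.2475) with yaw near 0, and the mouth height of 0.074 agrees with the text. Next is the unit.

```bash
python3 -m inch '{"translation":[[0,0,-2],[3.43,1.52,-1],[3.43,1.52,-1],[3.43,1.52,-1],[3.43,1.52,-0.8],[3.43,1.52,-0.8],[3.43,1.52,0],[3.43,1.52,0],[3.43,1.52,0],[3.43,1.52,0]],"turn":[0,-0.0054,0,0,0,0,0,0,0,0],"jaw":[8.5,8.5,8.5,8.5,8.5,8.5,8.5,8.5,8.5,8.5]}'
python3 -m inch '{"translation":[[0,0,0],[0,0,0],[0,0,0]],"turn":[0,0,0],"jaw":[8.5,8.5,8.5]}' >/dev/null
python3 -c "
from h import *
a=shot('unit'); delta(.494,.20,.28,np.pi/2-.28)
cv2.imwrite('pics/unitc.png',crop(a,220,80,200,200,3))"
```

```text
time_s: 3.33
ee_pos: [0.5995, 0.0612, 0.2506]
eef_rot: [0.0, 0.707, 0.707, 0.001]
ft_force: [0.4, -0.7, 0.5]
finger_gap: 0.0851
grasp_force: 0.0
t 3.63 shift cm [ 14.1071 -10.5082  -3.0112] turn 0.2789 tilt [ 0.0005 -0.0002 -1.    ] F [-0.0813 -1.0299  1.0555] tcp [0.5989 0.0588 0.25  ] psi 1.5697
```

View pics/unitc.png

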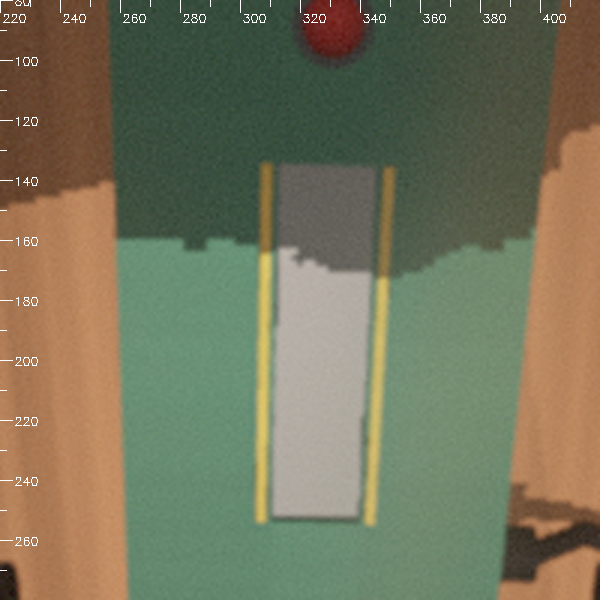

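The strip's corners are at about (312.5,134.5), (345.5,135.5), (310.5,252) and (339.5,252.5). I see no hole, as expected.

```bash
python3 -c "
from h import *
A=np.load('pics/unit.npy')
P=[atz(ray('wrist',u,v,A),z) for u,v,z in [(312.5,134.5,.064),(345.5,135.5,.064),(339.5,252.5,.064),(310.5,252,.064),(257,120,.066),(261,240,.066),(404,100,.066),(390,240,.066)]]
print(np.array(P)); print(np.mean(P[:4],0)); f=(P[0]+P[1])/2;n=(P[2]+P[3])/2;print('yaw',np.arctan2(-(f-n)[0],(f-n)[1]),np.linalg.norm(f-n))
"
```

```text
[[ 0.5899  0.1019  0.064 ]
 [ 0.6199  0.101   0.064 ]
 [ 0.6165 -0.0177  0.064 ]
 [ 0.5868 -0.0171  0.064 ]
 [ 0.5406  0.1149  0.066 ]
 [ 0.5372 -0.0026  0.066 ]
 [ 0.6702  0.1319  0.066 ]
 [ 0.6669 -0.0026  0.066 ]]
[0.6033 0.042  0.064 ]
yaw -0.027253486755199396 0.11881650298423718
```

```bash
python3 -m inch '{"translation":[[0,0,-1.5],[2.82,-2.1,-1.5],[2.82,-2.1,0],[2.82,-2.1,0],[2.82,-2.1,0],[2.82,-2.1,0],[0,0,0],[0,0,0],[0,0,0],[0,0,0]],"turn":[0,0,0,0,0,0.07,0.07,0.07,0.07,0],"jaw":[8.5,8.5,8.5,8.5,8.5,8.5,8.5,8.5,8.5,8.5]}'
python3 -m inch '{"translation":[[0,0,0],[0,0,0]],"turn":[0,0],"jaw":[8.5,8.5]}' >/dev/null
python3 -c "
from h import *
a=shot('ka')"
python3 -m inch '{"translation":[[0,3,0],[0,3,0],[0,0,0],[0,0,0],[0,0,0]],"turn":[0,0,0,0,0],"jaw":[8.5,8.5,8.5,8.5,8.5]}'
python3 -c "
from h import *
a=cv2.imread('pics/ka.png');b=shot('kb'); delta(.494,.278,.28,np.pi/2-.28)
cv2.imwrite('pics/kab.png',np.hstack([a[:,120:520],b[:,120:520]]))"
```

```text
time_s: 4.47
ee_pos: [0.4941, 0.1996, 0.2799]
eef_rot: [0.0, 0.8, 0.599, 0.0]
ft_force: [-0.3, -0.8, -0.1]
finger_gap: 0.0851
grasp_force: 0.0
time_s: 5.1
ee_pos: [0.5517, 0.1839, 0.2791]
eef_rot: [-0.0, 0.799, 0.602, -0.0]
ft_force: [0.2, 0.2, -0.4]
finger_gap: 0.085
grasp_force: 0.0
t 5.15 shift cm [ 7.4363 -8.1158 -0.0627] turn 0.0003 tilt [-0.0003  0.     -1.    ] F [-0.3713 -0.0536  0.0421] tcp [0.5515 0.1841 0.2794] psi 1.2911
```

View pics/kab.png

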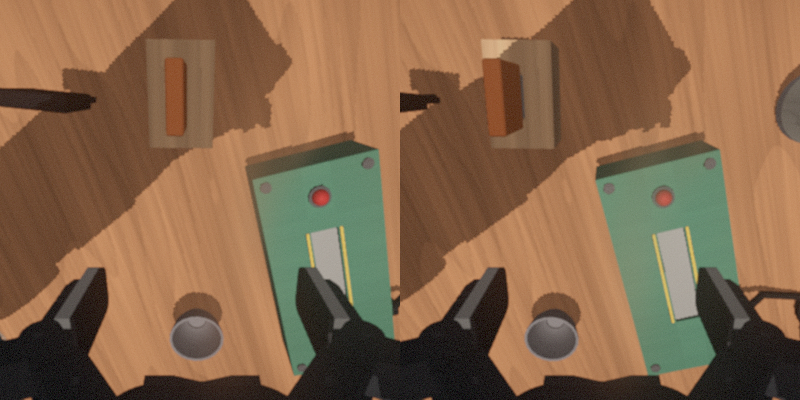

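The block and the orange handle are in line with the image columns. The handle top is at about columns 285–304, rows 57–136 in view a (full-frame columns), and its left edge is at column 204 in view b. I'll get the edges from pixel profiles.

```bash
python3 -c "
from h import *
for n,c in (('ka',(278,312)),('kb',(196,250))):
  im=cv2.imread(f'pics/{n}.png').astype(int)
  sat=im[:,:,2]-im[:,:,0]
  for r in (70,100,125): print(n,r,c[0],sat[r-2:r+3,c[0]:c[1]].mean(0).astype(int))
  cc=294 if n=='ka' else 213
  print('col',cc,[ (r,int(sat[r,cc-3:cc+4].mean())) for r in list(range(50,64))+list(range(126,142))])
  m=(sat[40:150,180:320]>55).astype(np.uint8); print(cv2.minAreaRect(np.argwhere(m)[:,::-1].astype(np.float32)))
"
```

```text
ka 70 278 [56 56 56 55 56 58 65 84 96 97 99 98 99 97 97 96 98 99 97 98 98 97 98 95
 88 75 68 63 57 54 55 54 56 57]
ka 100 278 [ 57  57  57  56  57  55  58  70  89  96  99  97  99  98  98 100  99  97
  98  98  97  99  98  96  91  81  68  65  56  55  54  57  56  58]
ka 125 278 [ 56  58  59  58  57  57  56  63  82  94  98  99  98 100  97  98  99  99
  98  98  99  99  97  97  91  83  68  65  58  55  56  57  58  58]
col 294 [(50, 57), (51, 56), (52, 55), (53, 57), (54, 56), (55, 56), (56, 58), (57, 69), (58, 89), (59, 97), (60, 98), (61, 98), (62, 97), (63, 98), (126, 99), (127, 98), (128, 98), (129, 97), (130, 99), (131, 98), (132, 98), (133, 96), (134, 93), (135, 79), (136, 62), (137, 58), (138, 58), (139, 58), (140, 58), (141, 59)]
((69.5, 54.49999237060547), (108.99998474121094, 138.99996948242188), 90.0)
kb 70 196 [ 91  91  91  91  90  89  87  91  95 100  98  97  98  98  98  96  99  97
  98  97  99  96  96  95  87  78  66  66  63  63  64  61  66  65  63  62
  64  64  61  62  63  64  61  59  54  54  53  55  55  56  56  56  57  58]
kb 100 196 [ 62  63  61  59  60  60  62  60  63  74  87  97  98  98  97  97  98 100
  98  99 100  97  98 100  98  97  88  80  69  63  61  64  63  61  62  64
  61  65  62  63  63  62  60  63  59  39  21  25  45  52  56  54  57  58]
kb 125 196 [ 59  59  60  60  62  62  63  62  62  61  61  69  85 100  99  98  97 100
  98  96  98  99  98  97  98  96  98  95  92  80  68  64  62  64  65  65
  63  65  64  63  62  63  61  64  64  64  58  56  54  54  53  54  55  55]
col 213 [(50, 78), (51, 78), (52, 78), (53, 78), (54, 78), (55, 78), (56, 78), (57, 77), (58, 81), (59, 93), (60, 96), (61, 98), (62, 97), (63, 97), (126, 98), (127, 98), (128, 100), (129, 99), (130, 99), (131, 97), (132, 100), (133, 99), (134, 97), (135, 87), (136, 70), (137, 56), (138, 55), (139, 56), (140, 56), (141, 54)]
((69.5, 54.49999237060547), (108.99998474121094, 138.99996948242188), 90.0)
```

```bash
python3 -c "
from h import *
A=np.load('pics/ka.npy');B=np.load('pics/kb.npy')
L=lambda pts,r:np.polyval(np.polyfit([p[0] for p in pts],[p[1] for p in pts],1),r)
la=[(70,284.7),(100,285.3),(125,286)];ra=[(70,302.8),(100,303),(125,303)]
lb=[(70,203.6),(100,205.6),(125,207.6)];rb=[(70,221.2),(100,223.2),(125,225.2)]
C=[]
for e,f in ((57.4,58.2),(135.2,135.6)):
  for x,y in ((la,lb),(ra,rb)):
    p=ray('wrist',L(x,e)+.5,e+.5,A);q=ray('wrist',L(y,f)+.5,f+.5,B)
    print(tri(p,q),atz(p,.142),atz(q,.142)); C.append((atz(p,.142)+atz(q,.142))/2)
C=np.array(C);f=(C[0]+C[1])/2;n=(C[2]+C[3])/2;print(C.mean(0),np.arctan2(-(f-n)[0],(f-n)[1]),np.linalg.norm(f-n),np.linalg.norm(C[0]-C[1]))
"
python3 -c "
from h import *
delta(.494,.278,.20,np.pi/2-.28)"
```

```text
(array([0.4965, 0.3064, 0.1361]), [np.float64(0.09205118454959402), np.float64(0.09205118454949675)]) [0.497  0.3058 0.142 ] [0.4982 0.3053 0.142 ]
(array([0.5095, 0.3024, 0.1387]), [np.float64(0.09544320727311856), np.float64(0.09544320727318431)]) [0.5096 0.3022 0.142 ] [0.5103 0.3018 0.142 ]
(array([0.4814, 0.2533, 0.1425]), [np.float64(0.0754141803836379), np.float64(0.07541418038357388)]) [0.4813 0.2532 0.142 ] [0.4813 0.2534 0.142 ]
(array([0.4936, 0.2495, 0.1402]), [np.float64(0.06852127741851202), np.float64(0.06852127741851792)]) [0.4938 0.2496 0.142 ] [0.4942 0.2497 0.142 ]
[0.4957 0.2776 0.142 ] -0.29882368834859546 0.054735194574685196 0.012840560153934632
t 5.15 shift cm [ 7.4367 -8.1137  7.9373] turn 0.0003 tilt [-0.0003  0.     -1.    ] F [-0.3713 -0.0536  0.0421] tcp [0.5515 0.1841 0.2794] psi 1.2911
```

The key is at (0.4957, 0.2776), top at about 0.140, yaw about -0.296. I'll approach from above, then check the alignment before descending.

```bash
python3 -m inch '{"translation":[[2.48,-2.65,1.5],[2.48,-2.65,2],[2.49,-2.64,2],[0,0,1.5],[0,0,0],[0,0,0],[0,0,0]],"turn":[0,0,0.015,0,0,0,0],"jaw":[5,5,5,5,5,5,5]}'
python3 -c "
from h import *
delta(.4957,.2776,.111,np.pi/2-.296)"
```

```text
time_s: 5.73
ee_pos: [0.4967, 0.2773, 0.2107]
eef_rot: [0.0, 0.803, 0.595, 0.001]
ft_force: [0.5, -0.5, 0.0]
finger_gap: 0.05
grasp_force: 0.0
t 5.73 shift cm [-0.0109 -0.1131  9.9668] turn 0.0006 tilt [ 0.0013  0.0006 -1.    ] F [ 0.4552 -0.4886  0.0479] tcp [0.4967 0.2773 0.2107] psi 1.2754
```

```bash
python3 -m inch '{"translation":[[0,-0.05,2],[0,0,2],[0,0,2],[0,0,2],[0,0,1.95],[0,0,0],[0,0,0]],"turn":[0,0,0,0,0,0,0],"jaw":[5,5,5,5,5,5,5]}'
python3 -m inch '{"translation":[[0,0,0],[0,0,0],[0,0,0],[0,0,0],[0,0,0],[0,0,0],[0,0,0],[0,0,0]],"turn":[0,0,0,0,0,0,0,0],"jaw":[0.5,0.5,0.5,0.5,0.5,0.5,0.5,0.5]}'
python3 -c "
from h import *
delta(.4957,.2776,.111,np.pi/2-.296); print(robot.read_state()['ft_torque'])"
```

```text
time_s: 6.32
ee_pos: [0.4962, 0.2772, 0.1105]
eef_rot: [0.0, 0.804, 0.595, -0.0]
ft_force: [0.3, 0.1, 0.5]
finger_gap: 0.0502
grasp_force: 0.0
time_s: 6.98
ee_pos: [0.4961, 0.2783, 0.1113]
eef_rot: [-0.0, 0.803, 0.596, 0.001]
ft_force: [-2.9, 0.3, 10.2]
finger_gap: 0.0133
grasp_force: 58.2
t 6.98 shift cm [-0.0779 -0.0211  0.0275] turn 0.0010 tilt [ 0.0013  0.0013 -1.    ] F [-2.9228  0.3383 10.1562] tcp [0.4961 0.2783 0.1113] psi 1.2758
[-0.0146  0.9077  0.0231]
```

The key is gripped (gap 13.3 mm, pad force 58 N). I'll lift it straight up and check.

```bash
python3 -m inch '{"translation":[[0,0,-1],[0,0,-1.5],[0,0,-2],[0,0,-2],[0,0,-2],[0,0,-2],[0,0,-0.5],[0,0,0],[0,0,0]],"turn":[0,0,0,0,0,0,0,0,0],"jaw":[0.5,0.5,0.5,0.5,0.5,0.5,0.5,0.5,0.5]}'
python3 -c "
from h import *
c=np.array([.6033,.042]);y=.027;d=np.array([np.sin(y),np.cos(y)])
p=c+d*.042;print(p);delta(p[0],p[1],.221,np.pi/2-y); a=shot('lift'); shot('lifts','scene'); print(robot.read_state()['ft_torque'])
s=cv2.imread('pics/lifts.png'); cv2.imwrite('pics/liftc.png',np.hstack([a[100:400,180:480],cv2.resize(s[60:210,320:470],(300,300),interpolation=2)]))"
```

```text
time_s: 7.73
ee_pos: [0.4957, 0.2778, 0.2194]
eef_rot: [0.0, 0.803, 0.595, -0.0]
ft_force: [-0.0, -0.6, -2.8]
finger_gap: 0.0134
grasp_force: 58.8
[0.6044 0.084 ]
t 7.73 shift cm [-15.3819  16.0393  -0.163 ] turn -0.2682 tilt [-0.0001 -0.0001 -1.    ] F [-0.0365 -0.6227 -2.7533] tcp [0.4957 0.2778 0.2194] psi 1.2756
[-0.0009  0.046   0.0138]
```

View pics/liftc.png

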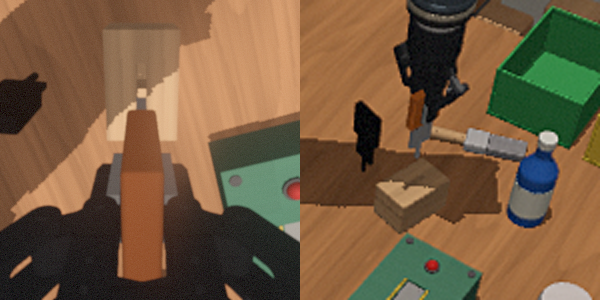

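The key hangs straight in the gripper, its nose in line with the image column at about (322,165) in the wrist frame. The -2.8 N in z fits its weight. Now to the groove start, with the tip above the +y end.

```bash
python3 -c "
from h import *
c=viewer.get_calibration('wrist');M=np.linalg.inv(c['mount'])
for p in ([0,0,.103],[0,0,.071],[.028,0,-.03]):
  q=M@np.array(p+[1]);print(p,c['cx']+c['fx']*q[0]/-q[2],c['cy']+c['fy']*q[1]/q[2])
a=cv2.imread('pics/lift.png').astype(int)
print(a[150:215:3,321].tolist()); print(a[185,305:340].sum(1).tolist())
"
python3 -m inch '{"translation":[[0,2,-0.2],[-1.9,2,0],[-1.9,2,0],[-1.9,2,0],[-1.9,2,0],[-1.9,2,0],[-1.9,2,0],[-2,2,0],[-2,0,0],[0,0,0]],"turn":[0,0,0,0,0,0,0,0,-0.07,-0.07],"jaw":[0.5,0.5,0.5,0.5,0.5,0.5,0.5,0.5,0.5,0.5]}' >/dev/null
python3 -m inch '{"translation":[[0,0,0],[0,0,0],[0,0,0],[0,0,0]],"turn":[-0.064,-0.064,0,0],"jaw":[0.5,0.5,0.5,0.5]}'
python3 -c "
from h import *
delta(.6044,.084,.17,np.pi/2-.027)"
```

```text
[0, 0, 0.103] 322.2320789252373 209.46793048294734
[0, 0, 0.071] 322.32160108986807 227.04584828085217
[0.028, 0, -0.03] 323.0783328833151 271.79883773635225
[[75, 104, 139], [80, 107, 139], [77, 106, 138], [84, 111, 142], [84, 113, 142], [88, 116, 150], [81, 113, 146], [82, 112, 145], [96, 126, 160], [84, 111, 146], [68, 90, 119], [70, 92, 124], [64, 89, 116], [141, 181, 222], [150, 191, 230], [148, 191, 230], [95, 111, 138], [89, 96, 111], [87, 97, 114], [85, 94, 109], [53, 80, 126], [53, 83, 132]]
[366, 350, 369, 363, 369, 355, 359, 357, 347, 349, 329, 319, 285, 287, 283, 251, 275, 270, 279, 282, 283, 309, 326, 338, 351, 335, 348, 356, 358, 365, 430, 502, 535, 552, 559]
time_s: 9.0
ee_pos: [0.6037, 0.0839, 0.2209]
eef_rot: [-0.0, 0.717, 0.697, -0.001]
ft_force: [0.3, -0.3, -2.4]
finger_gap: 0.0136
grasp_force: 59.3
t 9.00 shift cm [0.0152 0.0759 5.092 ] turn -0.0022 tilt [-0.0014 -0.0002 -1.    ] F [ 0.2633 -0.3472 -2.4497] tcp [0.6037 0.0839 0.2209] psi 1.5416
```

```bash
python3 -m inch '{"translation":[[0,0.05,1.5],[0,0,1.5],[0,0,1.3],[0,0,0.6],[0,0,0.2],[0,0,0],[0,0,0]],"turn":[0,0,0,0,0,0,0],"jaw":[0.5,0.5,0.5,0.5,0.5,0.5,0.5]}'
python3 -m inch '{"translation":[[0,0,0.1],[0,0,0.1],[0,0,0.1],[0,0,0],[0,0,0]],"turn":[0,0,0,0,0],"jaw":[0.5,0.5,0.5,0.5,0.5]}'
python3 -m inch '{"translation":[[0,0,0.1],[0,0,0]],"turn":[0,0],"jaw":[0.5,0.5]}'
```

```text
time_s: 9.58
ee_pos: [0.6048, 0.084, 0.1714]
eef_rot: [0.0, 0.717, 0.697, 0.0]
ft_force: [-0.3, -0.2, -1.7]
finger_gap: 0.0135
grasp_force: 59.4
time_s: 10.0
ee_pos: [0.6045, 0.0839, 0.1678]
eef_rot: [-0.0, 0.717, 0.697, -0.0]
ft_force: [-0.3, 0.2, -2.3]
finger_gap: 0.0133
grasp_force: 59.4
time_s: 10.17
ee_pos: [0.6045, 0.084, 0.1667]
eef_rot: [-0.0, 0.717, 0.697, -0.0]
ft_force: [-1.2, 0.7, -2.7]
finger_gap: 0.0132
grasp_force: 59.4
```

```bash
python3 -m inch '{"translation":[[0,0,0.1],[0,0,0]],"turn":[0,0],"jaw":[0.5,0.5]}' | grep -E "ee_pos|force"
python3 -m inch '{"translation":[[0,0,0.05],[0,0,0]],"turn":[0,0],"jaw":[0.5,0.5]}'| grep -E "ee_pos|force"
python3 -m inch '{"translation":[[0,0,0.05],[0,0,0]],"turn":[0,0],"jaw":[0.5,0.5]}'| grep -E "ee_pos|force"
```

```text
ee_pos: [0.6045, 0.0839, 0.1656]
ft_force: [-0.1, -0.7, -1.8]
grasp_force: 59.4
ee_pos: [0.6045, 0.0839, 0.1652]
ft_force: [0.4, 0.1, -1.8]
grasp_force: 59.4
ee_pos: [0.6046, 0.084, 0.165]
ft_force: [-0.6, 0.5, 1.6]
grasp_force: 59.7
```

Contact is at TCP z of about 0.165, as predicted. I'll press a little more, then slide toward -y, stopping between calls if the tip drops.

```bash
cat > chk.py <<'E'
import sys
from workcell import robot
s=robot.read_state(); print("t %.2f"%s["time_s"],s["ee_pos"].round(4),s["ft_force"].round(1)); sys.exit(int(s["ee_pos"][2]<float(sys.argv[1]) or abs(s["ft_force"][1])>12))
E
python3 -m inch '{"translation":[[0,0,0.06],[0,0,0]],"turn":[0,0],"jaw":[0.5,0.5]}'>/dev/null; python3 chk.py 0.1642 &&
python3 -m inch '{"translation":[[-0.2,0,0],[-0.2,0,0]],"turn":[0,0],"jaw":[0.5,0.5]}'>/dev/null; python3 chk.py 0.1642 &&
python3 -m inch '{"translation":[[-0.2,0,0],[-0.2,0,0]],"turn":[0,0],"jaw":[0.5,0.5]}'>/dev/null; python3 chk.py 0.1642
```

```text
t 10.83 [0.6047 0.084  0.1647] [-1.9 -0.8  5. ]
t 11.00 [0.6048 0.0807 0.1648] [0.  4.7 4.4]
t 11.17 [0.6047 0.0766 0.1647] [0.2 5.5 4.4]
```

```bash
cat > chk.py <<'E'
import sys
from workcell import robot
s=robot.read_state(); print("t %.2f"%s["time_s"],s["ee_pos"].round(4),s["ft_force"].round(1)); sys.exit(int(s["ft_force"][2]<4 or abs(s["ft_force"][1])>14))
E
python3 -m inch '{"translation":[[-0.2,0,0.04],[-0.2,0,0]],"turn":[0,0],"jaw":[0.5,0.5]}'>/dev/null; python3 chk.py &&
python3 -m inch '{"translation":[[-0.2,0,0],[-0.2,0,0]],"turn":[0,0],"jaw":[0.5,0.5]}'>/dev/null && python3 chk.py &&
python3 -m inch '{"translation":[[-0.2,0,0],[-0.2,0,0]],"turn":[0,0],"jaw":[0.5,0.5]}'>/dev/null && python3 chk.py &&
python3 -m inch '{"translation":[[-0.2,0,0],[-0.2,0,0]],"turn":[0,0],"jaw":[0.5,0.5]}'>/dev/null && python3 chk.py &&
python3 -m inch '{"translation":[[-0.2,0,0],[-0.2,0,0]],"turn":[0,0],"jaw":[0.5,0.5]}'>/dev/null && python3 chk.py &&
python3 -m inch '{"translation":[[-0.2,0,0],[-0.2,0,0]],"turn":[0,0],"jaw":[0.5,0.5]}'>/dev/null && python3 chk.py &&
python3 -m inch '{"translation":[[-0.2,0,0],[-0.2,0,0]],"turn":[0,0],"jaw":[0.5,0.5]}'>/dev/null && python3 chk.py &&
python3 -m inch '{"translation":[[-0.2,0,0],[-0.2,0,0]],"turn":[0,0],"jaw":[0.5,0.5]}'>/dev/null && python3 chk.py
```

```text
t 11.33 [0.6047 0.0727 0.1645] [0.4 6.1 6.5]
t 11.50 [0.6047 0.0689 0.1646] [0.2 6.7 6.8]
t 11.67 [0.6046 0.0649 0.1646] [0.6 7.4 6.3]
t 11.83 [0.6045 0.0609 0.1646] [0.  7.2 7. ]
t 12.00 [0.6044 0.0569 0.1646] [0.9 6.4 6. ]
t 12.17 [0.6042 0.0524 0.1644] [-0.8  0.6  0.8]
```

It dropped at y of about 0.0524: the force fell from 7 to 0.8 N. I'll go a little further in so the nose clears the edge, then press.

```bash
python3 -m inch '{"translation":[[-0.2,0,0.03],[-0.1,0,0.03],[0,0,0]],"turn":[0,0,0],"jaw":[0.5,0.5,0.5]}'>/dev/null; python3 chk.py
python3 -m inch '{"translation":[[-0.1,0,0.05],[0,0,0.1],[0,0,0]],"turn":[0,0,0],"jaw":[0.5,0.5,0.5]}'>/dev/null; python3 chk.py
```

```text
t 12.42 [0.6035 0.0486 0.163 ] [ 0.1  0.4 -1.3]
t 12.67 [0.6034 0.0478 0.1614] [ 1.2 -0.1 -0.7]
```

```bash
python3 -m inch '{"translation":[[0,0,0.2],[0,0,0.2],[0,0,0.2],[0,0,0]],"turn":[0,0,0,0],"jaw":[0.5,0.5,0.5,0.5]}'>/dev/null; python3 chk.py
python3 -m inch '{"translation":[[0,0,0.2],[0,0,0.2],[0,0,0.2],[0,0,0.2],[0,0,0]],"turn":[0,0,0,0,0],"jaw":[0.5,0.5,0.5,0.5,0.5]}'>/dev/null; python3 chk.py
```

```text
t 13.00 [0.6034 0.0479 0.1552] [ 0.2  0.5 -1.2]
t 13.42 [0.6034 0.0479 0.1472] [-0.5 -0.9 -1.3]
```

```bash
python3 -m inch '{"translation":[[0,0,0.1],[0,0,0.1],[0,0,0]],"turn":[0,0,0],"jaw":[0.5,0.5,0.5]}'>/dev/null; python3 chk.py
python3 -m inch '{"translation":[[0,0,0.07],[0,0,0],[0,0,0]],"turn":[0,0,0],"jaw":[0.5,0.5,0.5]}'>/dev/null; python3 chk.py
```

```text
t 13.67 [0.6035 0.0479 0.1455] [-1.3 -0.  -0.1]
t 13.92 [0.6035 0.0479 0.145 ] [-1.1 -0.8 -0.7]
```

```bash
python3 -m inch '{"translation":[[0,0,0.06],[0,0,0],[0,0,0]],"turn":[0,0,0],"jaw":[0.5,0.5,0.5]}'>/dev/null; python3 chk.py
python3 -m inch '{"translation":[[0,0,0.06],[0,0,0],[0,0,0]],"turn":[0,0,0],"jaw":[0.5,0.5,0.5]}'>/dev/null; python3 chk.py
```

```text
t 14.17 [0.6037 0.0479 0.1447] [-1.3 -1.   4.5]
t 14.42 [0.6038 0.0479 0.1445] [-2.6 -0.9  9.9]
```

It hit the hard stop: the force rose at 20.3 mm depth. Now I'll lift and carry the key to the clip.

```bash
python3 -m inch '{"translation":[[0,0,-0.5],[0,0,-1],[0,0,-1],[0,0,-1.5],[0,0,-2],[0,0,-2],[0,0,0],[0,0,0]],"turn":[0,0,0,0,0,0,0,0],"jaw":[0.5,0.5,0.5,0.5,0.5,0.5,0.5,0.5]}'
python3 -c "
from h import *
delta(.4306,-.2475,.222,np.pi/2)"
```

```text
time_s: 15.08
ee_pos: [0.6043, 0.048, 0.2253]
eef_rot: [0.001, 0.717, 0.697, 0.001]
ft_force: [0.1, -0.1, -2.6]
finger_gap: 0.0137
grasp_force: 59.6
t 15.08 shift cm [-30.0156 -16.5633   0.2726] turn -0.0272 tilt [ 0.0026  0.0003 -1.    ] F [ 0.0776 -0.0736 -2.5869] tcp [0.6043 0.048  0.2253] psi 1.5436
```

```bash
python3 -m inch '{"translation":[[-2,-1.1,0],[-3,-1.65,0],[-3.5,-1.9,0],[-3.5,-1.95,0],[-3.5,-1.95,0],[-3.5,-1.95,0],[-3.5,-1.95,0],[-3.5,-1.9,0],[-2.5,-1.4,0],[-1.5,-0.8,0]],"turn":[0,0,0,0,0,0,0,0,0,-0.027],"jaw":[0.5,0.5,0.5,0.5,0.5,0.5,0.5,0.5,0.5,0.5]}' >/dev/null
python3 -m inch '{"translation":[[0,0,0],[0,0,0],[0,0,0],[0,0,0]],"turn":[0,0,0,0],"jaw":[0.5,0.5,0.5,0.5]}'
python3 -c "
from h import *
delta(.4306,-.2475,.18,np.pi/2);a=shot('ov'); s=shot('ovs','scene')
cv2.imwrite('pics/ovc.png',np.hstack([crop(a,220,100,200,200,2)[:400],crop(s,180,160,100,100,4)]))"
```

```text
time_s: 16.25
ee_pos: [0.4302, -0.2467, 0.2235]
eef_rot: [-0.0, 0.707, 0.707, 0.0]
ft_force: [-0.3, 0.5, -1.8]
finger_gap: 0.0136
grasp_force: 59.4
t 16.25 shift cm [-0.0831  0.0382  4.3461] turn 0.0005 tilt [-0.0004  0.0004 -1.    ] F [-0.3111  0.4516 -1.8117] tcp [ 0.4302 -0.2467  0.2235] psi 1.5713
```

View pics/ovc.png

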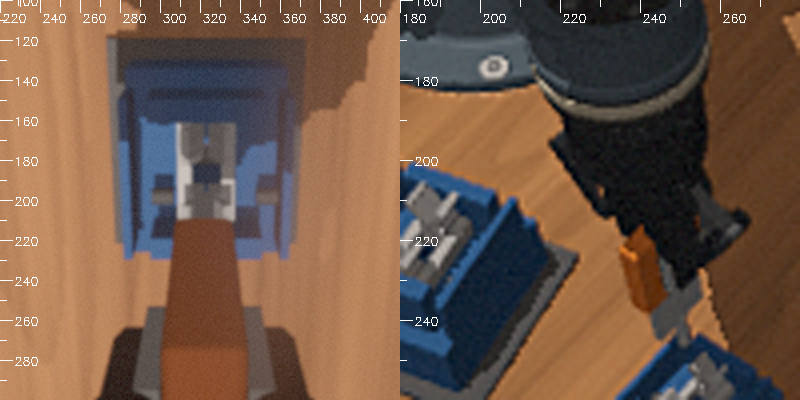

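The view shows the key centred over the jaws, both at column ~322, with the nose above the clip. I'll descend, checking the force as the nose enters the opening.

```bash
cat > chk2.py <<'E'
import sys
from workcell import robot
s=robot.read_state(); f=s["ft_force"]; print("t %.2f"%s["time_s"],s["ee_pos"].round(4),f.round(1),s["ft_torque"].round(2)); sys.exit(int(f[2]>float(sys.argv[1]) or max(abs(f[:2]))>12))
E
python3 -m inch '{"translation":[[-0.03,0.02,1.5],[0,0,1.5],[0,0,1],[0,0,0.5],[0,0,0],[0,0,0]],"turn":[0,0,0,0,0,0],"jaw":[0.5,0.5,0.5,0.5,0.5,0.5]}'>/dev/null; python3 chk2.py 6 &&
python3 -m inch '{"translation":[[0,0,0.3],[0,0,0.3],[0,0,0.3],[0,0,0]],"turn":[0,0,0,0],"jaw":[0.5,0.5,0.5,0.5]}'>/dev/null && python3 chk2.py 6 &&
python3 -m inch '{"translation":[[0,0,0.3],[0,0,0.3],[0,0,0.3],[0,0,0]],"turn":[0,0,0,0],"jaw":[0.5,0.5,0.5,0.5]}'>/dev/null && python3 chk2.py 6 &&
python3 -m inch '{"translation":[[0,0,0.3],[0,0,0.3],[0,0,0.3],[0,0,0]],"turn":[0,0,0,0],"jaw":[0.5,0.5,0.5,0.5]}'>/dev/null && python3 chk2.py 6 &&
python3 -m inch '{"translation":[[0,0,0.3],[0,0,0.3],[0,0,0.3],[0,0,0]],"turn":[0,0,0,0],"jaw":[0.5,0.5,0.5,0.5]}'>/dev/null && python3 chk2.py 6
```

```text
t 16.85 [ 0.4303 -0.2476  0.1791] [ 0.4  0.5 -1.4] [ 0.02 -0.03 -0.05]
t 17.18 [ 0.43   -0.2476  0.1693] [-0.3  1.2 -2.3] [0.03 0.02 0.03]
t 17.52 [ 0.4299 -0.2476  0.1601] [-1.5  1.  -1.8] [ 0.   -0.02  0.01]
t 17.85 [ 0.4299 -0.2476  0.1511] [-0.4  0.7 -2.7] [-0.03  0.02 -0.  ]
t 18.18 [ 0.4299 -0.2476  0.1421] [-0.3 -0.2 -2.4] [ 0.02  0.04 -0.06]
```

```bash
python3 -m inch '{"translation":[[0,0,0.2],[0,0,0.2],[0,0,0]],"turn":[0,0,0],"jaw":[0.5,0.5,0.5]}'>/dev/null; python3 chk2.py 35 &&
python3 -m inch '{"translation":[[0,0,0.2],[0,0,0.2],[0,0,0]],"turn":[0,0,0],"jaw":[0.5,0.5,0.5]}'>/dev/null && python3 chk2.py 35 &&
python3 -m inch '{"translation":[[0,0,0.2],[0,0,0.2],[0,0,0]],"turn":[0,0,0],"jaw":[0.5,0.5,0.5]}'>/dev/null && python3 chk2.py 35 &&
python3 -m inch '{"translation":[[0,0,0.2],[0,0,0.2],[0,0,0]],"turn":[0,0,0],"jaw":[0.5,0.5,0.5]}'>/dev/null && python3 chk2.py 35 &&
python3 -m inch '{"translation":[[0,0,0.2],[0,0,0.2],[0,0,0]],"turn":[0,0,0],"jaw":[0.5,0.5,0.5]}'>/dev/null && python3 chk2.py 35 &&
python3 -m inch '{"translation":[[0,0,0.2],[0,0,0.2],[0,0,0]],"turn":[0,0,0],"jaw":[0.5,0.5,0.5]}'>/dev/null && python3 chk2.py 35
```

```text
t 18.43 [ 0.4304 -0.2478  0.1386] [ 0.5 -0.1 -2.4] [-0.03 -0.41  0.02]
t 18.68 [ 0.4308 -0.248   0.1353] [ 1.4 -0.4  5.7] [-0.14 -0.37  0.02]
t 18.93 [ 0.4305 -0.248   0.1311] [ 1.1 -1.   3.2] [-0.61 -0.28  0.  ]
t 19.18 [ 0.4304 -0.2479  0.1269] [ 1.  -0.9  1.5] [-0.38 -0.34  0.1 ]
t 19.43 [ 0.4304 -0.2479  0.1228] [ 1.6 -1.7 -0.2] [-0.33 -0.38  0.06]
t 19.68 [ 0.4303 -0.2478  0.1188] [ 1.8 -1.   1.1] [-0.32 -0.42  0.08]
```

The jaws have parted, and I'm continuing to the seat.

```bash
python3 -m inch '{"translation":[[0,0,0.2],[0,0,0.2],[0,0,0]],"turn":[0,0,0],"jaw":[0.5,0.5,0.5]}'>/dev/null; python3 chk2.py 20 &&
python3 -m inch '{"translation":[[0,0,0.2],[0,0,0.1],[0,0,0]],"turn":[0,0,0],"jaw":[0.5,0.5,0.5]}'>/dev/null && python3 chk2.py 20 &&
python3 -m inch '{"translation":[[0,0,0.1],[0,0,0]],"turn":[0,0],"jaw":[0.5,0.5]}'>/dev/null && python3 chk2.py 15 &&
python3 -m inch '{"translation":[[0,0,0.06],[0,0,0]],"turn":[0,0],"jaw":[0.5,0.5]}'>/dev/null && python3 chk2.py 15 &&
python3 -m inch '{"translation":[[0,0,0.06],[0,0,0]],"turn":[0,0],"jaw":[0.5,0.5]}'>/dev/null && python3 chk2.py 15
```

```text
t 19.93 [ 0.4303 -0.2478  0.1148] [ 2.4 -0.8  0.8] [-0.28 -0.46  0.04]
t 20.18 [ 0.4304 -0.2478  0.1119] [ 1.9 -1.6  1.8] [-0.24 -0.41  0.06]
t 20.35 [ 0.4305 -0.2478  0.1113] [ 0.4  1.1 10.8] [ 0.08 -0.1   0.06]
t 20.52 [ 0.4306 -0.2479  0.1112] [-1.7  3.1 20.2] [0.51 0.59 0.04]
```

It is seated: force rises at TCP z of 0.1112, so the tip is about 8 mm up. I'll release and retreat straight up.

```bash
python3 -m inch '{"translation":[[0,0,0],[0,0,0],[0,0,0],[0,0,0],[0,0,0],[0,0,0]],"turn":[0,0,0,0,0,0],"jaw":[5,5,5,5,5,5]}'
python3 -m inch '{"translation":[[0,0,-1],[0,0,-2],[0,0,-3],[0,0,-3],[0,0,-3],[0,0,-2],[-3,0,0],[-3,0,0],[-2,0,0],[0,0,0]],"turn":[0,0,0,0,0,0,0,0,0,0],"jaw":[5,5,5,5,5,5,5,5,5,5]}'
python3 -m inch '{"translation":[[0,0,0],[0,0,0]],"turn":[0,0],"jaw":[5,5]}'>/dev/null
python3 -c "
from h import *
a=shot('fin'); s=shot('fins','scene'); t=shot('fint','top')
cv2.imwrite('pics/fin_c.png',np.hstack([cv2.resize(a[0:400,120:520],(400,400)),crop(s,205,200,100,100,4)]))"
```

```text
time_s: 21.02
ee_pos: [0.4301, -0.2477, 0.11]
eef_rot: [-0.0, 0.707, 0.707, -0.0]
ft_force: [-0.1, 0.3, -0.0]
finger_gap: 0.0502
grasp_force: 0.0
time_s: 21.85
ee_pos: [0.4298, -0.3307, 0.2506]
eef_rot: [0.0, 0.708, 0.706, -0.0]
ft_force: [-0.5, -0.3, -0.4]
finger_gap: 0.0501
grasp_force: 0.0
```

View pics/fin_c.png

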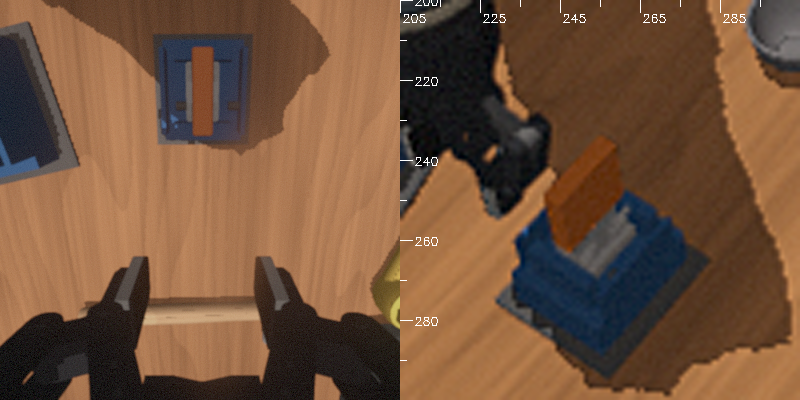

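The key stands upright in the clip, in line with the jaws, with its handle centred at about (203,90) in the left view. The gripper is clear of everything, so I'm handing in.

```bash
python3 -c "
from workcell import robot
print(robot.close_job())"
```

```text
the job is handed in; nothing more can be done
None
```

The job is handed in, with no verdict shown: the plunger was pushed to its hard stop (about 20 mm), and the orange key stands released and upright in the small blue clip, about 22 s in, with no contact with the bystanders.

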